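Fill the seasoning caddy, leave the medicines

ROBOT

A 6-joint arm with a two-finger parallel gripper is mounted at the origin on the work surface; the furniture and walls round the work are solid. World frame = base frame: x ahead of the robot, y to its left, z up, the work surface at z = 0. Lengths are in m, angles in rad, forces in N, time in s.
With the tool pointing down it reaches from about 0.275 to 0.825 m from the base axis. Payload 5.2 kg.
Tool frame: the origin (TCP) lies at the very end of the fingers, on their centre line; the grasp point (between the pads) lies 19 mm behind it (robot.grip_point_offset is the z of the grasp point in the tool frame, in m); z points along the fingers, y is the line along which they close (so a half turn about z gives the same grasp; the last joint's range is limited). The gripper opens to 93 mm and grips with 3 to 60 N. Pads are 15 mm wide; open, the fingers measure 128 mm over their backs; the gripper's body (75 mm by 188 mm) begins 65 mm behind the grasp point.
Start: joints at [0.988, 0.259, 1.535, -0, 1.348, -0.203], TCP at [0.204, 0.511, 0.219] pointing down, gripper open.
Joint ranges: [-3.14, 3.14], [-0.91, 2.08], [0.19, 2.58], [-1.22, 4.36], [0.22, 2.71], [-3.12, 3.12]. Speed limits (rad/s): [2.57, 2.57, 3.14, 3.14, 3.14, 3.14].

INTERFACE

Orientations are given as a 3x3 rotation matrix whose columns are the frame's x, y, z axes.
In Python, from bench import robot, cams gives the robot as it stands.
- The arm moves only by the shell command python3 -m jog 'ROWS'. ROWS is JSON, one flat list of numbers, 7 for each row, row after row: the shift along the tool's x, y, z in m, then the turn, a rotation vector about the tool's x, y, z in rad, then the opening, from -1 (shut) to 1 (fully open). A call has 1 to 10 rows; each row is the pose to reach, as a shift and turn from the pose commanded when the call began, along the tool's axes at that moment; what a row does not reach only later rows make up. A row lasts 1/10 s, in which the tool goes at most 50 mm and 8.59 degrees, less where a joint would pass 70% of its speed; a pose out of reach is approached as far as the arm can. A call with a gripper value outside its range is refused whole. The fingers move at their own pace and stop on an object; the grip force is fixed at half the most. Time passes only in rows, so rows that repeat a pose let the fingers close. It gives the time, the measured TCP pose, the force, the opening and the grip force at its end, in the units of the state.
- robot.observe(): the state, without advancing time (a new reading comes with each control period).
- cams.capture(name): name is "side" or "top"; returns (picture, depth): 420x560x3 uint8, red, green, blue; 420x560 float32, m along the optical axis (not along the pixel's ray), 0 where there is no reading.
- cams.camera_model(name): a dict with "camera_matrix" (3x3 intrinsics, pixels), "rvec" (rotation vector, rad) and "tvec" (3), from world to camera coordinates, as OpenCV has them. Camera axes: x right, y down, z forward; pixel columns grow to the right and rows downward; lengths in m; the calibration is good to about 2 mm. A picture is of the moment at which its call begins. camera_model takes no time and is no camera call.
- robot.close_job(): hands the job in; it is judged then, once.
The state is a dict: "clock": time; "q": joint angles; "dq": joint speeds; "joint_torque": joint torques, N m; "tcp_pos": TCP position; "tool_rot": TCP orientation; "contact_force": force on the tool from outside, world axes, zero at the start; "ft_torque": the same for the moment, N m; "finger_gap": opening from 0.0 (shut) to 1.0 (fully open); "grasp_force": force on a finger pad.
Only numpy, scipy, OpenCV 4.12 (cv2) and the standard library are available. Lean on these libraries where they do the work, as an engineer would, in place of code of your own. Each camera call takes 0.05 s, during which the arm holds its last target. There are 200 camera calls.

TASK

Gather the four seasonings into the wooden caddy for the table: each jar upright in the cup of its own lid's colour (red, white, green) and the salt shaker in the blue cup, all standing on the cups' floors. The blue-capped vitamin jar and the dropper bottle are not seasonings: leave them where they stand, and do not knock anything over.

Things in the scene. Friction and masses are not known exactly. Their poses are not given: they have to be found in the camera images.
- red_jar: Spice jar with a RED lid with pale marks, clear body with a brown label; 45 mm diameter (lid 45 mm), 106 mm tall, about 110 g. Loose, upright. Origin: centre of its underside; z up along its axis; round, so any grasp heading will do.
- white_jar: Spice jar with a WHITE flat lid with a small dark mark, clear body with green herbs and a blue and green label; 47 mm diameter (lid 46 mm), 98 mm tall, about 110 g. Loose, upright. Origin: centre of its underside; z up along its axis; round, so any grasp heading will do.
- green_jar: Amber glass herb jar with a GREEN cap and a blank paper label; 44 mm diameter and straight up to 64 mm, then a shoulder and a 40 mm cap from 82 mm up, 98 mm tall, about 110 g. Loose, upright. Origin: centre of its underside; z up along its axis; round, so any grasp heading will do.
- salt_shaker: Glass salt shaker with white salt and a domed GREY metal top; foot 38 mm, widest 44 mm at 30 mm height, tapering to 33 mm at 65 mm; the top is 34 mm wide and upright from 65 to 78 mm, then domed; 90 mm tall, about 100 g. Loose, upright. Origin: centre of its underside; z up along its axis; round, so any grasp heading will do.
- pill_jar: Look-alike that stays: amber glass vitamin jar with a BLUE cap and a blank paper label; 44 mm diameter and straight up to 53 mm, then a shoulder and a 40 mm cap from 70 mm up, 86 mm tall. Loose, upright. Origin: centre of its underside; z up along its axis; round, so any grasp heading will do.
- dropper: Look-alike that stays: small amber medicine bottle with a BLACK rubber dropper; 33 mm diameter, 102 mm tall. Loose, upright. Origin: centre of its underside; z up along its axis; round, so any grasp heading will do.
- red_cup: RED plastic cup: open square, 70x70 mm outside, 62x62 inside, 28 high. Fixed; one of four cups in a row (any order, pitch 74 mm) in a fixed light-wood caddy 314x92 mm, end walls 34 mm high, long walls 24. Origin: centre of its underside, 8 mm above the worktop; its floor is 4 mm thick, so inner floor 12 mm and rim 36 mm above the worktop. Axes: y along the row, x across it, z up.
- white_cup: WHITE plastic cup: open square, 70x70 mm outside, 62x62 inside, 28 high. Fixed; one of four cups in a row (any order, pitch 74 mm) in a fixed light-wood caddy 314x92 mm, end walls 34 mm high, long walls 24. Origin: centre of its underside, 8 mm above the worktop; its floor is 4 mm thick, so inner floor 12 mm and rim 36 mm above the worktop. Axes: y along the row, x across it, z up.
- green_cup: GREEN plastic cup: open square, 70x70 mm outside, 62x62 inside, 28 high. Fixed; one of four cups in a row (any order, pitch 74 mm) in a fixed light-wood caddy 314x92 mm, end walls 34 mm high, long walls 24. Origin: centre of its underside, 8 mm above the worktop; its floor is 4 mm thick, so inner floor 12 mm and rim 36 mm above the worktop. Axes: y along the row, x across it, z up.
- blue_cup: BLUE plastic cup: open square, 70x70 mm outside, 62x62 inside, 28 high. Fixed; one of four cups in a row (any order, pitch 74 mm) in a fixed light-wood caddy 314x92 mm, end walls 34 mm high, long walls 24. Origin: centre of its underside, 8 mm above the worktop; its floor is 4 mm thick, so inner floor 12 mm and rim 36 mm above the worktop. Axes: y along the row, x across it, z up.

How it is judged:
At the end, for the whole second after the job is handed in: Red-lidded jar in the red cup, white in white, green in green, salt shaker in blue: each upright (0.1 rad), within 15 mm of its cup's centre, under 5 mm off its inner floor, released, at rest. Vitamin jar and dropper upright, within 25 mm of their starts (horizontal distance between red_jar and red_cup below 0.015 m and z of red_jar in the frame of red_cup below 0.009 m and angle between each of red_jar, white_jar, green_jar, salt_shaker, pill_jar, dropper's own z axis and vertical below 0.1 rad and linear speed of each of red_jar, white_jar, green_jar, salt_shaker below 0.02 m/s and horizontal distance between white_jar and white_cup below 0.015 m and z of white_jar in the frame of white_cup below 0.009 m and horizontal distance between green_jar and green_cup below 0.015 m and z of green_jar in the frame of green_cup below 0.009 m and horizontal distance between salt_shaker and blue_cup below 0.015 m and z of salt_shaker in the frame of blue_cup below 0.009 m and distance of each of pill_jar, dropper from where it was at the start of the episode below 0.025 m); the robot touches nothing.
It fails at once if a look-alike (vitamin jar or dropper bottle) was moved by more than 25 mm (distance of any of pill_jar, dropper from where it was at the start of the episode above 0.025 m).
It fails at once if a jar or bottle was knocked over (tilted by more than 0.7 rad) (angle between any of red_jar, white_jar, green_jar, salt_shaker, pill_jar, dropper's own z axis and vertical above 0.7 rad).
It also fails if it takes over 112 s, if anything falls off the work surface, if the arm or the gripper's body presses on something with over 40 N, if the wrist force passes 120 N, or if a joint passes its speed limit or range.

## Working session

There is one attempt and no reset: what is moved stays moved. The work goes in short steps, Python scripts to look and compute and a shell command to move; the robot and the scene stay as the last step left them, time stands still between calls to the robot, and variables do not carry over. Pictures are saved under pics/ and viewed, at most 14 in all, crops included, and the job is handed in when it is done.

```bash
mkdir -p pics; ls; python3 - <<'E'
from bench import robot,cams
import cv2,numpy as np
for n in("side","top"):
    p,d=cams.capture(n);cv2.imwrite(f"pics/{n}0.png",p[:,:,::-1]);np.savez(f"{n}0.npz",p=p,d=d)
    m=cams.camera_model(n);R=cv2.Rodrigues(np.array(m["rvec"]))[0]
    print(n,m["camera_matrix"],(-R.T@np.array(m["tvec"]).ravel()).round(3),R.round(2))
s=robot.observe();print(s["clock"],s["tcp_pos"],s["tool_rot"],s["q"],s["finger_gap"])
E
```

```text
pics
side [[495.25486952   0.         284.16648502]
 [  0.         495.25486952 211.70257873]
 [  0.           0.           1.        ]] [ 0.309 -1.163  0.665] [[ 0.99 -0.12 -0.02]
 [-0.07 -0.46 -0.88]
 [ 0.1   0.88 -0.47]]
top [[543.44805641   0.         279.01217525]
 [  0.         543.44805641 212.54160397]
 [  0.           0.           1.        ]] [0.29  0.014 1.468] [[ 0.03 -1.    0.02]
 [-1.   -0.03 -0.09]
 [ 0.09 -0.02 -1.  ]]
0.1 [0.20361433 0.51040648 0.2178989 ] [[-9.28737252e-01  3.70737520e-01 -8.98280577e-04]
 [ 3.70738459e-01  9.28736329e-01 -1.35160953e-03]
 [ 3.33173439e-04 -1.58831728e-03 -9.99998683e-01]] [ 9.88190033e-01  2.59279049e-01  1.53596647e+00  6.59722373e-06
  1.34797001e+00 -2.02803984e-01] 1.0026625336315451
```

View pics/side0.png

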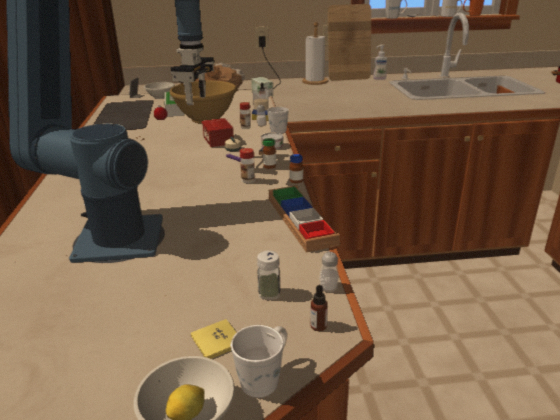

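View pics/top0.png

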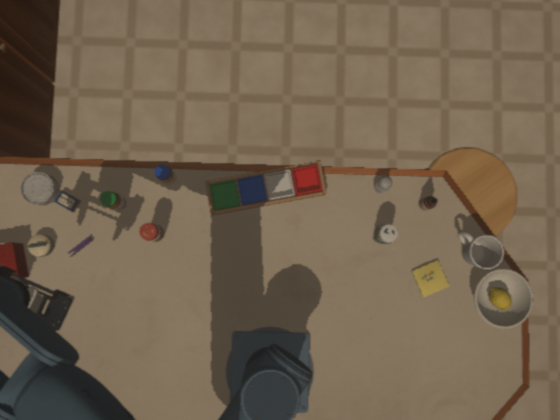

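The side view shows red jar (247,165), green (269,153), pill (296,170), white (269,275), salt (329,270) and dropper (319,310). The top view shows green (110,200), pill (163,172), red (150,232), salt (383,184), white (388,234), dropper (429,202), and cups green, blue, white, red at (225,195), (252,190), (280,185), (307,178).

```bash
cat > h.py <<'E'
import numpy as np,cv2
from bench import robot,cams
def cam(n):
    m=cams.camera_model(n);K=np.array(m["camera_matrix"]);R=cv2.Rodrigues(np.array(m["rvec"]))[0];t=np.array(m["tvec"]).ravel()
    return K,R,t
def cloud(n,d):
    K,R,t=cam(n);v,u=np.mgrid[:420,:560]
    c=np.stack([(u-K[0,2])/K[0,0]*d,(v-K[1,2])/K[1,1]*d,d],-1)
    w=(c-t)@R; w[d==0]=np.nan; return w
def ray(n,uv,z):
    K,R,t=cam(n);o=-R.T@t;r=R.T@np.linalg.solve(K,[*uv,1]);return o+r*(z-o[2])/r[2]
def tri(a,b):
    P=[K@np.c_[R,t] for K,R,t in(cam("top"),cam("side"))]
    x=cv2.triangulatePoints(P[0],P[1],np.array(a,float).reshape(2,1),np.array(b,float).reshape(2,1)).ravel();return x[:3]/x[3]
E
python3 - <<'E'
from h import *
D={n:np.load(n+"0.npz") for n in("side","top")}
W={n:cloud(n,D[n]["d"]) for n in D}
H={"red":.106,"white":.098,"green":.098,"salt":.09,"pill":.086,"drop":.102}
T={"red":(150,232),"white":(388,234),"green":(110,200),"salt":(383,184),"pill":(163,172),"drop":(429,202)}
hs={n:cv2.cvtColor(D[n]["p"],cv2.COLOR_RGB2HSV).astype(int) for n in D}
def mask(n,k):
    h,s,v=hs[n][...,0],hs[n][...,1],hs[n][...,2]
    return {"red":((h<6)|(h>172))&(s>150),"green":(h>45)&(h<90)&(s>100),"blue":(h>105)&(h<130)&(s>110)}[k]&(v>50)
def blob(n,k,uv,r):
    l,L,st,c=cv2.connectedComponentsWithStats(mask(n,k).astype(np.uint8))[0:4]
    i=[j for j in range(1,l) if np.hypot(*(c[j]-uv))<r and st[j,4]>15]
    i=max(i,key=lambda j:st[j,4]);return c[i],st[i]
for k,uv in T.items():
    g=W["top"];xy=ray("top",uv,H[k])[:2]
    o=[xy.round(4)]
    for n in W:
        q=W[n].reshape(-1,3);q=q[(np.hypot(*(q[:,:2]-xy).T)<.04)&(q[:,2]>.02)&(q[:,2]<.15)]
        zt=np.percentile(q[:,2],97);b=q[q[:,2]>zt-.012]
        o+=[n,len(q),round(zt,4),((b.max(0)+b.min(0))/2).round(4)[:2],np.ptp(b,axis=0).round(3)[:2]]
    print(k,*o)
for k,c,u,v in(("red","red",T["red"],(247,155)),("green","green",T["green"],(269,143)),("pill","blue",T["pill"],(296,160))):
    a,sa=blob("top",c,u,12);b,sb=blob("side",c,v,14);print(k,a,sa,b,sb,"tri",tri(a,b).round(4),ray("top",a,H[k]).round(4))
# cups
for k,u,v in(("green",(225,195),(288,195)),("blue",(252,190),(297,207)),("red",(307,178),(315,230))):
    a,sa=blob("top",k,u,12);b,sb=blob("side",k,v,14);print(k,a,sa,b,sb,"tri",tri(a,b).round(4),ray("top",a,.03).round(4))
w=W["top"];q=w.reshape(-1,3);c=ray("top",(266,188),.03)[:2]
s=q[(np.abs(q[:,0]-c[0])<.1)&(np.abs(q[:,1]-c[1])<.2)&(q[:,2]>.02)&(q[:,2]<.06)]
r=cv2.minAreaRect(s[:,:2].astype(np.float32)*1000);print("caddy",r,np.percentile(s[:,2],[50,97]))
t=w[250:300,330:370,2];print("table",np.nanmedian(t),np.nanstd(t))
im=np.hstack([cv2.resize(D["side"]["p"][100:340,190:370],None,fx=2.2,fy=2.2),cv2.resize(D["top"]["p"][155:275,200:300],None,fx=4,fy=4.4)])
cv2.imwrite("pics/c1.png",im[:,:,::-1])
E
```

```text
red [0.3512 0.3086] side 407 0.1088 [0.3573 0.3106] [0.041 0.048] top 364 0.1095 [0.3537 0.3132] [0.041 0.043]
white [ 0.3636 -0.2899] side 887 0.1003 [ 0.3707 -0.2939] [0.045 0.047] top 386 0.1022 [ 0.3662 -0.2911] [0.041 0.046]
green [0.4294 0.4145] side 309 0.1 [0.4372 0.4172] [0.037 0.044] top 347 0.1007 [0.4329 0.4195] [0.039 0.038]
salt [ 0.4921 -0.2775] side 554 0.0893 [ 0.503  -0.2928] [0.032 0.03 ] top 239 0.0902 [ 0.4986 -0.2872] [0.032 0.032]
pill [0.5066 0.2872] side 304 0.088 [0.5113 0.2889] [0.038 0.043] top 300 0.0894 [0.5083 0.2884] [0.039 0.039]
drop [ 0.4477 -0.3929] side 522 0.0981 [ 0.4568 -0.4126] [0.011 0.011] top 178 0.0989 [ 0.4542 -0.4102] [0.01  0.012]
red [149.27619048 230.9047619 ] [141 224  16  16 105] [246.12962963 153.25925926] [240 149  13  10 108] tri [0.3551 0.3126 0.0964] [0.3539 0.3105 0.106 ]
green [112.21126761 198.77464789] [109 193   8  13  71] [268.28787879 142.13636364] [263 139  11   7  66] tri [0.434  0.4103 0.0937] [0.4326 0.4091 0.098 ]
pill [158.6  171.05] [155 167   8  10  60] [296.05333333 158.24      ] [291 154  11   9  75] tri [0.512  0.3009 0.074 ] [0.5087 0.2985 0.086 ]
green [228.50943396 201.50943396] [222 196  14  12  53] [285.85355649 193.53138075] [274 187  28  16 239] tri [0.4485 0.1203 0.0389] [0.4415 0.1214 0.03  ]
blue [248.44621514 191.79282869] [240 182  22  21 251] [294.65517241 204.07586207] [281 197  30  16 290] tri [0.4725 0.0692 0.0293] [0.4691 0.0694 0.03  ]
red [306.18492176 179.45803698] [292 165  30  30 703] [315.11597374 229.02407002] [299 220  35  19 457] tri [ 0.5072 -0.0836  0.0328] [ 0.5069 -0.0838  0.03  ]
caddy ((483.8428039550781, 23.587051391601562), (92.52818298339844, 314.2808532714844), 12.257965087890625) [0.03000859 0.03925917]
table -0.0009696118680503783 0.0031851316714591044
```

View pics/c1.png

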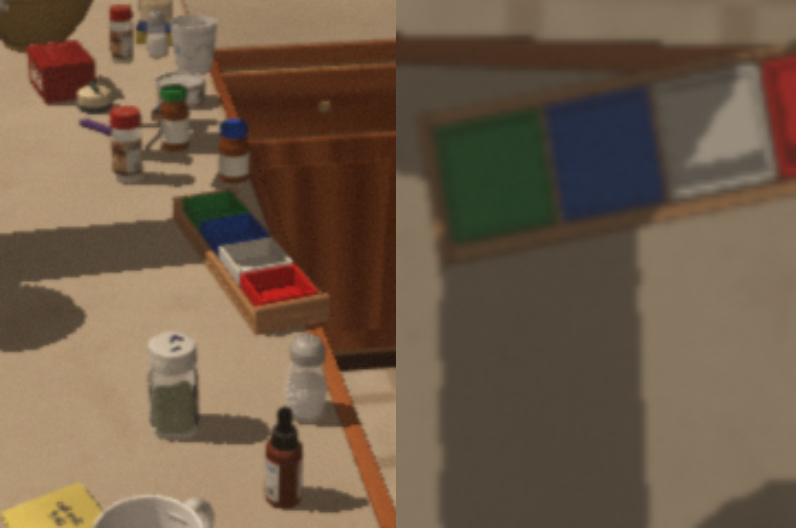

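The crop (c1) confirms which item is which. The cups run green, blue, white, red along +y to −y, at about 12.26°. The caddy rectangle measures 92.5×314 mm and the heights match the text.

I'll keep one tool heading throughout, closing across the caddy. The first move goes over the red jar.

```bash
cat > g.py <<'E'
import sys,numpy as np
from bench import robot
s=robot.observe();R=np.array(s["tool_rot"]);p=np.array(s["tcp_pos"])
for a in sys.argv[1:]:
    q=np.array(eval(a));print(a,"shift",(R.T@(q-p)).round(4)); p=p
E
python3 - <<'E'
import numpy as np
c=np.array([.4838,.0236]);u=np.array([-np.sin(np.radians(12.26)),np.cos(np.radians(12.26))])
for n,k in zip(("red","white","blue","green"),(-1.5,-.5,.5,1.5)):print(n,(c+k*.074*u).round(4))
E
python3 -m jog '[-0.06,-0.03,0,0,0,0.15,1, -0.1,-0.06,0,0,0,0.3,1, -0.14,-0.08,0,0,0,0.45,1, -0.18,-0.1,0,0,0,0.6,1, -0.21,-0.12,0.02,0,0,0.75,1, -0.2138,-0.128,0.04,0,0,0.9,1, -0.2138,-0.128,0.048,0,0,0.977,1, -0.2138,-0.128,0.048,0,0,0.977,1, -0.2138,-0.128,0.048,0,0,0.977,1, -0.2138,-0.128,0.048,0,0,0.977,1]'; python3 g.py .355,.3125,.043; python3 -c "
from bench import robot
print(robot.observe()['tool_rot'],robot.observe()['q'])"
```

```text
red [ 0.5074 -0.0849]
white [ 0.4917 -0.0126]
blue [0.4759 0.0598]
green [0.4602 0.1321]
clock: 1.1
tcp_pos: [0.3552, 0.3132, 0.1713]
tool_rot: [[-0.215, 0.977, 0.001], [0.977, 0.215, 0.001], [0.0, 0.001, -1.0]]
contact_force: [0.0, 0.4, 0.4]
finger_gap: 1.001
grasp_force: 0.0
.355,.3125,.043 shift [-0.0007 -0.0005  0.1283]
[[-2.14761699e-01  9.76666013e-01  9.54345604e-04]
 [ 9.76666422e-01  2.14761248e-01  5.53928563e-04]
 [ 3.36046748e-04  1.05103995e-03 -9.99999391e-01]] [4.86536095e-01 1.60281520e-01 1.78316860e+00 4.66497669e-05
 1.19703994e+00 2.70071421e-01]
```

```bash
python3 -m jog '[0,0,0.03,0,0,0,1, 0,0,0.06,0,0,0,1, 0,0,0.09,0,0,0,1, 0,0,0.11,0,0,0,1, 0,0,0.128,0,0,0,1, 0,0,0.128,0,0,0,1, 0,0,0.128,0,0,0,-1, 0,0,0.128,0,0,0,-1, 0,0,0.128,0,0,0,-1, 0,0,0.128,0,0,0,-1]'
python3 -m jog '[0,0,0,0,0,0,-1,0,0,0,0,0,0,-1,0,0,0,0,0,0,-1,0,0,0,0,0,0,-1]'
```

```text
clock: 2.1
tcp_pos: [0.3555, 0.313, 0.0435]
tool_rot: [[-0.213, 0.977, 0.002], [0.977, 0.213, 0.001], [0.0, 0.002, -1.0]]
contact_force: [0.1, 0.0, 1.2]
finger_gap: 0.706
grasp_force: 0.0
clock: 2.5
tcp_pos: [0.3551, 0.3127, 0.0427]
tool_rot: [[-0.212, 0.977, 0.0], [0.977, 0.212, 0.0], [0.0, 0.0, -1.0]]
contact_force: [0.3, 0.8, 0.6]
finger_gap: 0.475
grasp_force: 30.0
```

```bash
python3 -m jog '[0,0,-0.015,0,0,0,-1, 0,0,-0.04,0,0,0,-1, 0,0,-0.07,0,0,0,-1, 0,0,-0.1,0,0,0,-1, 0,0,-0.125,0,0,0,-1, 0,0,-0.14,0,0,0,-1, 0,0,-0.14,0,0,0,-1, 0,0,-0.14,0,0,0,-1]'; python3 g.py .5074,-.0849,.06; python3 - <<'E'
from h import *
p,d=cams.capture("side");cv2.imwrite("pics/s1.png",cv2.resize(p[60:240,150:350],None,fx=3,fy=3)[:,:,::-1])
E
```

```text
clock: 3.3
tcp_pos: [0.3546, 0.3125, 0.1821]
tool_rot: [[-0.212, 0.977, -0.0], [0.977, 0.212, -0.0], [-0.0, -0.001, -1.0]]
contact_force: [0.8, -0.0, -2.1]
finger_gap: 0.475
grasp_force: 30.0
.5074,-.0849,.06 shift [-0.4208  0.0649  0.1221]
```

View pics/s1.png

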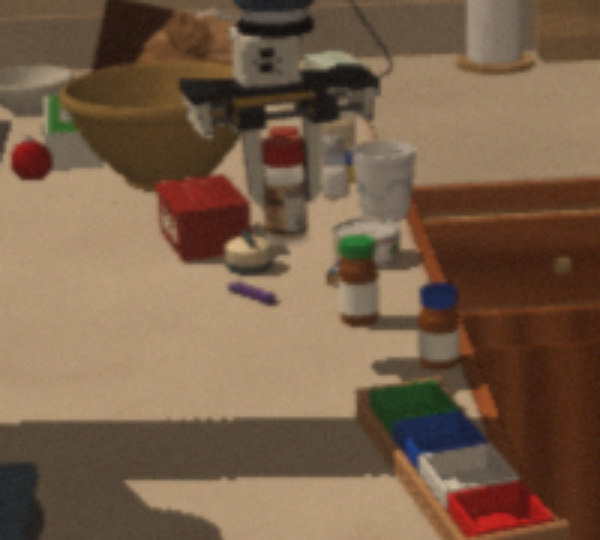

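The red jar (crop around (285,190)) hangs upright in the fingers, clear of the green and pill jars. Moving to the red cup.

```bash
python3 -m jog '[-0.02,0.003,0,0,0,0,-1, -0.06,0.01,0,0,0,0,-1, -0.105,0.017,0,0,0,0,-1, -0.15,0.024,0,0,0,0,-1, -0.195,0.031,0,0,0,0,-1, -0.24,0.038,0,0,0,0,-1, -0.285,0.045,0,0,0,0,-1, -0.33,0.052,0,0,0,0,-1, -0.37,0.058,0,0,0,0,-1, -0.4,0.062,0,0,0,0,-1]'
python3 -m jog '[-0.015,0.002,0,0,0,0,-1, -0.0208,0.0029,0,0,0,0,-1, -0.0208,0.0029,0,0,0,0,-1,-0.0208,0.0029,0,0,0,0,-1,-0.0208,0.0029,0,0,0,0,-1]'
python3 g.py .5074,-.0849,.0557
python3 - <<'E'
from h import *
p,d=cams.capture("side");w=cloud("side",d);tc=np.array(robot.observe()["tcp_pos"])
h=cv2.cvtColor(p,cv2.COLOR_RGB2HSV).astype(int);m=((h[...,0]<6)|(h[...,0]>172))&(h[...,1]>150)&(w[...,2]>.2)&(w[...,2]<.27)&(np.hypot(w[...,0]-tc[0],w[...,1]-tc[1])<.06)
q=w[m];print(len(q),((q.max(0)+q.min(0))/2).round(4),np.ptp(q,axis=0).round(3))
cv2.imwrite("pics/s2.png",cv2.resize(p[60:260,200:420],None,fx=3,fy=3)[:,:,::-1])
E
```

```text
clock: 4.35
tcp_pos: [0.5004, -0.0674, 0.1809]
tool_rot: [[-0.211, 0.978, -0.003], [0.978, 0.211, 0.001], [0.001, -0.002, -1.0]]
contact_force: [-0.1, 0.6, -0.9]
finger_gap: 0.469
grasp_force: 30.0
clock: 4.85
tcp_pos: [0.5073, -0.0833, 0.1827]
tool_rot: [[-0.214, 0.977, -0.0], [0.977, 0.214, 0.0], [0.0, -0.0, -1.0]]
contact_force: [0.2, 0.4, -1.1]
finger_gap: 0.469
grasp_force: 30.0
.5074,-.0849,.0557 shift [-0.0017 -0.0003  0.127 ]
182 [ 0.5092 -0.086   0.2377] [0.037 0.044 0.024]
```

View pics/s2.png

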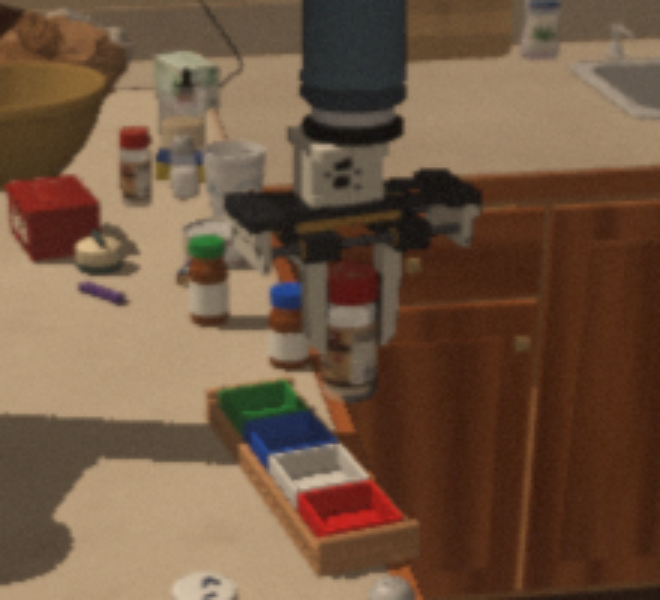

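The red jar hangs upright over the red cup (crop (350,340)), with its lid within 2 mm of the TCP. Lowering and releasing it.

```bash
python3 -m jog '[-0.0017,0,0.02,0,0,0,-1, -0.0017,0,0.05,0,0,0,-1, -0.0017,0,0.08,0,0,0,-1, -0.0017,0,0.105,0,0,0,-1, -0.0017,0,0.117,0,0,0,-1, -0.0017,0,0.123,0,0,0,-1, -0.0017,0,0.126,0,0,0,-1, -0.0017,0,0.127,0,0,0,-1, -0.0017,0,0.127,0,0,0,-1, -0.0017,0,0.127,0,0,0,-1]'
python3 -m jog '[0,0,0,0,0,0,-0.1, 0,0,0,0,0,0,0.2, 0,0,0,0,0,0,0.6, 0,0,0,0,0,0,1, 0,0,0,0,0,0,1, 0,0,0,0,0,0,1,0,0,-0.03,0,0,0,1, 0,0,-0.07,0,0,0,1, 0,0,-0.11,0,0,0,1, 0,0,-0.13,0,0,0,1]'; python3 g.py .434,.418,.031,
```

```text
clock: 5.9
tcp_pos: [0.5087, -0.0866, 0.0565]
tool_rot: [[-0.212, 0.977, 0.002], [0.977, 0.212, -0.001], [-0.001, 0.001, -1.0]]
contact_force: [0.3, -0.2, -0.7]
finger_gap: 0.474
grasp_force: 30.0
clock: 6.9
tcp_pos: [0.5095, -0.0869, 0.1893]
tool_rot: [[-0.212, 0.977, 0.005], [0.977, 0.212, -0.002], [-0.003, 0.004, -1.0]]
contact_force: [0.5, -0.8, 0.1]
finger_gap: 1.002
grasp_force: 0.0
.434,.418,.031, shift [0.5099 0.0328 0.157 ]
```

```bash
python3 -m jog '[0.02,0.001,0,0,0,0,1, 0.07,0.004,0,0,0,0,1, 0.12,0.008,0,0,0,0,1, 0.17,0.011,0,0,0,0,1, 0.22,0.014,0,0,0,0,1, 0.27,0.017,0,0,0,0,1, 0.32,0.02,0,0,0,0,1, 0.37,0.024,0,0,0,0,1, 0.42,0.027,0,0,0,0,1, 0.47,0.03,0,0,0,0,1]'
python3 -m jog '[0.03,0.002,0,0,0,0,1, 0.038,0.0028,0,0,0,0,1,0.038,0.0028,0,0,0,0,1,0.038,0.0028,0,0,0,0,1]'
python3 g.py .434,.418,.031,
python3 - <<'E'
from h import *
n={}
for k in("side","top"):
    p,d=cams.capture(k);w=cloud(k,d);n[k]=p
    if k=="side":
        for nm,c,z in(("redjar",(.5074,-.0849),.1),("green",(.434,.418),.08)):
            s=w[(np.hypot(w[...,0]-c[0],w[...,1]-c[1])<.032)&(w[...,2]>z)&(w[...,2]<.13)]
            print(nm,len(s),((s.max(0)+s.min(0))/2).round(4),np.ptp(s,axis=0).round(3),s[:,2].max())
cv2.imwrite("pics/c3.png",np.hstack([cv2.resize(n["side"][80:280,200:360],(400,500)),cv2.resize(n["top"][140:290,60:180],(400,500))])[:,:,::-1])
E
```

```text
clock: 7.9
tcp_pos: [0.4371, 0.3804, 0.1857]
tool_rot: [[-0.213, 0.977, 0.0], [0.977, 0.213, 0.0], [-0.0, 0.0, -1.0]]
contact_force: [1.1, 0.3, 0.2]
finger_gap: 1.0
grasp_force: 0.0
clock: 8.3
tcp_pos: [0.4326, 0.4149, 0.1854]
tool_rot: [[-0.212, 0.977, -0.0], [0.977, 0.212, -0.001], [-0.001, -0.001, -1.0]]
contact_force: [0.8, -0.6, 0.8]
finger_gap: 0.996
grasp_force: 0.0
.434,.418,.031, shift [0.0029 0.0022 0.1544]
redjar 236 [ 0.5101 -0.0875  0.1111] [0.045 0.044 0.022] 0.12213202492959223
green 92 [0.437  0.4182 0.0908] [0.037 0.042 0.021] 0.10124583685336067
```

View pics/c3.png

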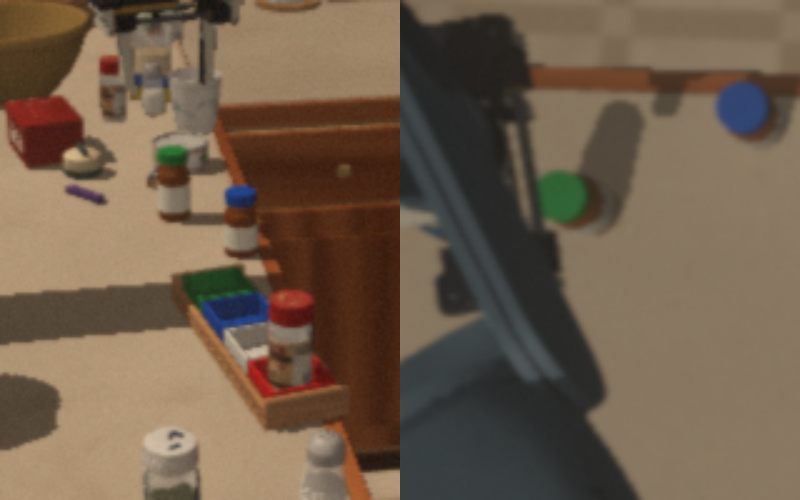

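The red jar stands upright in the red cup (crop (290,340)). The gripper is over the green jar at (173,185), so I'm descending.

```bash
python3 -m jog '[0.003,0.002,0.04,0,0,0,1, 0.003,0.002,0.08,0,0,0,1, 0.003,0.002,0.115,0,0,0,1, 0.003,0.002,0.14,0,0,0,1, 0.003,0.002,0.154,0,0,0,1, 0.003,0.002,0.154,0,0,0,1, 0.003,0.002,0.154,0,0,0,1, 0.003,0.002,0.154,0,0,0,-1,0.003,0.002,0.154,0,0,0,-1,0.003,0.002,0.154,0,0,0,-1]'
python3 -m jog '[0,0,0,0,0,0,-1,0,0,0,0,0,0,-1,0,0,0,0,0,0,-1,0,0,0,0,0,0,-1,0,0,0,0,0,0,-1,0,0,0,0,0,0,-1]'
```

```text
clock: 9.4
tcp_pos: [0.4344, 0.4198, 0.0328]
tool_rot: [[-0.212, 0.977, 0.002], [0.977, 0.212, 0.001], [0.001, 0.002, -1.0]]
contact_force: [-0.9, -0.5, -0.2]
finger_gap: 0.793
grasp_force: 0.0
clock: 10.0
tcp_pos: [0.4343, 0.4196, 0.0319]
tool_rot: [[-0.212, 0.977, 0.001], [0.977, 0.212, 0.001], [0.0, 0.001, -1.0]]
contact_force: [2.0, 0.3, 1.1]
finger_gap: 0.469
grasp_force: 30.0
```

```bash
python3 -m jog '[0,0,-0.015,0,0,0,-1, 0,0,-0.04,0,0,0,-1, 0,0,-0.07,0,0,0,-1, 0,0,-0.1,0,0,0,-1, 0,0,-0.125,0,0,0,-1, 0,0,-0.14,0,0,0,-1, 0,0,-0.14,0,0,0,-1, 0,0,-0.14,0,0,0,-1]'; python3 g.py .4602,.1321,.045
python3 -m jog '[-0.02,-0.002,0,0,0,0,-1, -0.06,-0.007,0,0,0,0,-1, -0.105,-0.013,0,0,0,0,-1, -0.15,-0.018,0,0,0,0,-1, -0.195,-0.023,0,0,0,0,-1, -0.235,-0.029,0,0,0,0,-1, -0.265,-0.034,0,0,0,0,-1, -0.28,-0.035,0,0,0,0,-1, -0.286,-0.036,0,0,0,0,-1, -0.286,-0.036,0,0,0,0,-1]'
python3 -m jog '[0,0,0,0,0,0,-1,0,0,0,0,0,0,-1]'
python3 g.py .4602,.1321,.045
python3 - <<'E'
from h import *
p,d=cams.capture("side");w=cloud("side",d);tc=np.array(robot.observe()["tcp_pos"])
h=cv2.cvtColor(p,cv2.COLOR_RGB2HSV).astype(int);m=(h[...,0]>45)&(h[...,0]<90)&(h[...,1]>100)&(w[...,2]>.2)&(w[...,2]<.27)&(np.hypot(w[...,0]-tc[0],w[...,1]-tc[1])<.06)
q=w[m];print(len(q),((q.max(0)+q.min(0))/2).round(4),np.ptp(q,axis=0).round(3))
E
```

```text
clock: 10.8
tcp_pos: [0.4332, 0.419, 0.1708]
tool_rot: [[-0.212, 0.977, -0.001], [0.977, 0.212, -0.001], [-0.0, -0.001, -1.0]]
contact_force: [-0.5, -0.7, -2.1]
finger_gap: 0.468
grasp_force: 29.9
.4602,.1321,.045 shift [-0.2861 -0.0344  0.126 ]
clock: 11.8
tcp_pos: [0.4586, 0.1318, 0.1706]
tool_rot: [[-0.211, 0.978, -0.002], [0.978, 0.211, 0.0], [0.001, -0.002, -1.0]]
contact_force: [-0.6, 0.6, -1.5]
finger_gap: 0.466
grasp_force: 29.9
clock: 12.0
tcp_pos: [0.459, 0.1332, 0.1713]
tool_rot: [[-0.214, 0.977, -0.001], [0.977, 0.214, 0.0], [0.0, -0.001, -1.0]]
contact_force: [0.2, -0.4, -1.5]
finger_gap: 0.47
grasp_force: 29.9
.4602,.1321,.045 shift [-0.0014  0.001   0.1263]
100 [0.4605 0.1279 0.2322] [0.036 0.032 0.016]
```

```bash
python3 -m jog '[0,0.001,0.02,0,0,0,-1, 0,0.001,0.05,0,0,0,-1, 0,0.001,0.08,0,0,0,-1, 0,0.001,0.105,0,0,0,-1, 0,0.001,0.117,0,0,0,-1, 0,0.001,0.123,0,0,0,-1, 0,0.001,0.126,0,0,0,-1, 0,0.001,0.1265,0,0,0,-1, 0,0.001,0.1265,0,0,0,-1, 0,0.001,0.1265,0,0,0,-1]'
python3 -m jog '[0,0,0,0,0,0,-0.1, 0,0,0,0,0,0,0.2, 0,0,0,0,0,0,0.6, 0,0,0,0,0,0,1, 0,0,0,0,0,0,1, 0,0,0,0,0,0,1,0,0,-0.03,0,0,0,1, 0,0,-0.07,0,0,0,1, 0,0,-0.11,0,0,0,1, 0,0,-0.14,0,0,0,1]'; python3 g.py .3675,-.292,.039 .5,-.289,.054
```

```text
clock: 13.05
tcp_pos: [0.461, 0.1325, 0.046]
tool_rot: [[-0.212, 0.977, 0.002], [0.977, 0.212, 0.0], [-0.0, 0.002, -1.0]]
contact_force: [-0.5, 0.5, -1.6]
finger_gap: 0.467
grasp_force: 29.9
clock: 14.05
tcp_pos: [0.4608, 0.1325, 0.1876]
tool_rot: [[-0.212, 0.977, 0.002], [0.977, 0.212, 0.0], [-0.0, 0.002, -1.0]]
contact_force: [0.6, 0.8, -0.8]
finger_gap: 1.0
grasp_force: 0.0
.3675,-.292,.039 shift [-0.395  -0.1817  0.1484]
.5,-.289,.054 shift [-0.4202 -0.0516  0.1337]
```

```bash
python3 -m jog '[-0.02,-0.009,0,0,0,0,1, -0.06,-0.028,0,0,0,0,1, -0.1,-0.046,0,0,0,0,1, -0.14,-0.064,0,0,0,0,1, -0.18,-0.083,0,0,0,0,1, -0.22,-0.101,0,0,0,0,1, -0.26,-0.12,0,0,0,0,1, -0.3,-0.138,0,0,0,0,1, -0.34,-0.156,0,0,0,0,1, -0.375,-0.173,0,0,0,0,1]'
python3 -m jog '[-0.02,-0.009,0,0,0,0,1,-0.02,-0.009,0,0,0,0,1,-0.02,-0.009,0,0,0,0,1,-0.02,-0.009,0,0,0,0,1]'
python3 g.py .3675,-.292,.039
python3 - <<'E'
from h import *
n={}
for k in("side","top"):
    p,d=cams.capture(k);w=cloud(k,d);n[k]=p
    for nm,c,z in(("greenjar",(.4602,.1321),.09),("redjar",(.5074,-.0849),.1),("white",(.3675,-.292),.08),("salt",(.5,-.289),.07)):
            s=w[(np.hypot(w[...,0]-c[0],w[...,1]-c[1])<.032)&(w[...,2]>z)&(w[...,2]<.13)]
            if len(s):print(k,nm,len(s),((s.max(0)+s.min(0))/2).round(4),np.ptp(s,axis=0).round(3),s[:,2].max())
cv2.imwrite("pics/c4.png",np.hstack([cv2.resize(n["side"][80:330,200:360],(400,600)),cv2.resize(n["top"][140:290,180:300],(400,500)),][:1])[:,:,::-1])
E
```

```text
clock: 15.05
tcp_pos: [0.3702, -0.2728, 0.1853]
tool_rot: [[-0.212, 0.977, 0.0], [0.977, 0.212, -0.0], [-0.001, 0.0, -1.0]]
contact_force: [1.3, 1.5, 0.2]
finger_gap: 1.001
grasp_force: 0.0
clock: 15.45
tcp_pos: [0.3664, -0.2909, 0.185]
tool_rot: [[-0.213, 0.977, -0.0], [0.977, 0.213, 0.001], [0.001, -0.0, -1.0]]
contact_force: [-0.1, 0.3, -0.0]
finger_gap: 0.999
grasp_force: 0.0
.3675,-.292,.039 shift [-0.0015  0.0008  0.146 ]
side greenjar 30 [0.4496 0.1285 0.1035] [0.013 0.03  0.017] 0.11209077263041631
side redjar 232 [ 0.5102 -0.0868  0.1114] [0.045 0.046 0.023] 0.12288655043333867
side white 364 [ 0.37   -0.2923  0.0911] [0.046 0.049 0.022] 0.10213819420808606
side salt 185 [ 0.504  -0.2921  0.0804] [0.033 0.032 0.021] 0.09073937215021055
top greenjar 203 [0.4583 0.1334 0.1056] [0.039 0.04  0.024] 0.11769979528630645
top redjar 255 [ 0.5063 -0.0843  0.1134] [0.044 0.043 0.024] 0.12549755600000606
top white 27 [ 0.3516 -0.2989  0.0909] [0.015 0.018 0.019] 0.10062163987229925
top salt 139 [ 0.5011 -0.2873  0.0814] [0.035 0.032 0.022] 0.09213387895726455
```

View pics/c4.png

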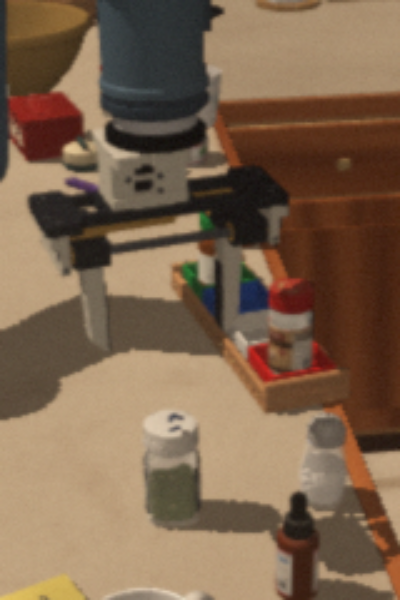

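The red and green jars stand in their cups (crop (290,325), (207,260)), and the top depth puts both within 3 mm of centre. The gripper straddles the white jar, so I'm descending.

```bash
python3 -m jog '[-0.001,0.001,0.04,0,0,0,1, -0.001,0.001,0.08,0,0,0,1, -0.001,0.001,0.115,0,0,0,1, -0.001,0.001,0.136,0,0,0,1, -0.001,0.001,0.146,0,0,0,1, -0.001,0.001,0.146,0,0,0,1, -0.001,0.001,0.146,0,0,0,1, -0.001,0.001,0.146,0,0,0,-1,-0.001,0.001,0.146,0,0,0,-1,-0.001,0.001,0.146,0,0,0,-1]'
python3 -m jog '[0,0,0,0,0,0,-1,0,0,0,0,0,0,-1,0,0,0,0,0,0,-1,0,0,0,0,0,0,-1,0,0,0,0,0,0,-1,0,0,0,0,0,0,-1]'
```

```text
clock: 16.55
tcp_pos: [0.3679, -0.2934, 0.04]
tool_rot: [[-0.212, 0.977, 0.001], [0.977, 0.212, -0.001], [-0.002, 0.001, -1.0]]
contact_force: [-0.2, 0.2, 0.6]
finger_gap: 0.79
grasp_force: 0.0
clock: 17.15
tcp_pos: [0.3677, -0.293, 0.0393]
tool_rot: [[-0.212, 0.977, 0.0], [0.977, 0.212, -0.0], [-0.0, 0.0, -1.0]]
contact_force: [0.4, -0.4, 1.4]
finger_gap: 0.534
grasp_force: 30.0
```

```bash
python3 -m jog '[0,0,-0.015,0,0,0,-1, 0,0,-0.04,0,0,0,-1, 0,0,-0.07,0,0,0,-1, 0,0,-0.1,0,0,0,-1, 0,0,-0.13,0,0,0,-1, 0,0,-0.15,0,0,0,-1, 0,0,-0.15,0,0,0,-1, 0,0,-0.15,0,0,0,-1]'; python3 g.py .4917,-.0126,.053
```

```text
clock: 17.95
tcp_pos: [0.3672, -0.2926, 0.1884]
tool_rot: [[-0.212, 0.977, -0.001], [0.977, 0.212, 0.0], [0.001, -0.0, -1.0]]
contact_force: [0.5, -0.1, -1.1]
finger_gap: 0.531
grasp_force: 30.0
.4917,-.0126,.053 shift [0.2471 0.1812 0.1355]
```

```bash
python3 -m jog '[0.015,0.011,0,0,0,0,-1, 0.045,0.033,0,0,0,0,-1, 0.08,0.0585,0,0,0,0,-1, 0.115,0.084,0,0,0,0,-1, 0.15,0.11,0,0,0,0,-1, 0.185,0.1355,0,0,0,0,-1, 0.215,0.1575,0,0,0,0,-1, 0.235,0.172,0,0,0,0,-1, 0.247,0.181,0,0,0,0,-1, 0.247,0.181,0,0,0,0,-1]'
python3 -m jog '[0,0,0,0,0,0,-1,0,0,0,0,0,0,-1]'
python3 g.py .4917,-.0126,.0525
python3 - <<'E'
from h import *
p,d=cams.capture("side");w=cloud("side",d);tc=np.array(robot.observe()["tcp_pos"])
m=(w[...,2]>.228)&(w[...,2]<.26)&(np.hypot(w[...,0]-tc[0],w[...,1]-tc[1])<.027)
q=w[m];print(len(q),((q.max(0)+q.min(0))/2).round(4),np.ptp(q,axis=0).round(3))
cv2.imwrite("pics/s5.png",cv2.resize(p[60:260,200:420],None,fx=3,fy=3)[:,:,::-1])
E
```

```text
clock: 18.95
tcp_pos: [0.4912, -0.0111, 0.1869]
tool_rot: [[-0.215, 0.977, -0.004], [0.977, 0.215, 0.001], [0.002, -0.003, -1.0]]
contact_force: [0.4, -0.3, -1.2]
finger_gap: 0.536
grasp_force: 30.0
clock: 19.15
tcp_pos: [0.4912, -0.0138, 0.1882]
tool_rot: [[-0.212, 0.977, -0.002], [0.977, 0.212, 0.0], [0.0, -0.002, -1.0]]
contact_force: [0.4, -0.4, -1.3]
finger_gap: 0.536
grasp_force: 30.0
.4917,-.0126,.0525 shift [0.001  0.001  0.1357]
227 [ 0.4929 -0.0142  0.2393] [0.05  0.049 0.022]
```

View pics/s5.png

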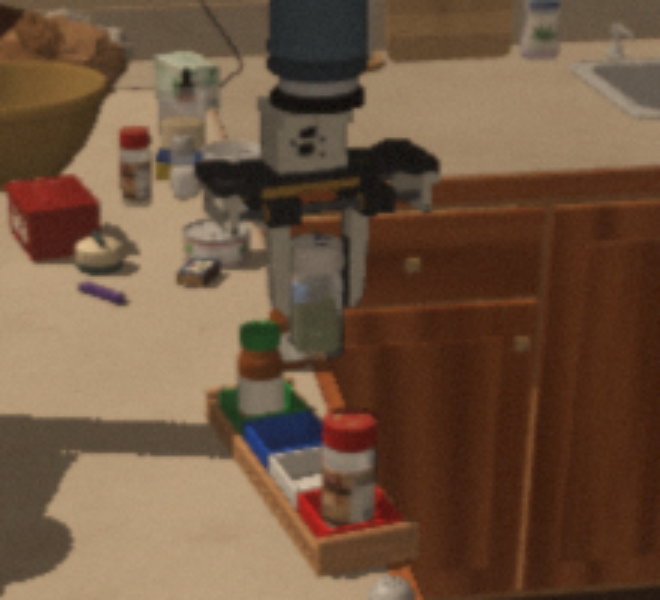

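The white jar hangs upright over the white cup (crop (315,300)), with its lid on the TCP axis. Lowering it.

```bash
python3 -m jog '[0,0.001,0.02,0,0,0,-1, 0,0.001,0.05,0,0,0,-1, 0,0.001,0.08,0,0,0,-1, 0,0.001,0.11,0,0,0,-1, 0,0.001,0.126,0,0,0,-1, 0,0.001,0.132,0,0,0,-1, 0,0.001,0.135,0,0,0,-1, 0,0.001,0.1357,0,0,0,-1, 0,0.001,0.1357,0,0,0,-1, 0,0.001,0.1357,0,0,0,-1]'
python3 -m jog '[0,0,0,0,0,0,0, 0,0,0,0,0,0,0.3, 0,0,0,0,0,0,0.6, 0,0,0,0,0,0,1, 0,0,0,0,0,0,1, 0,0,0,0,0,0,1,0,0,-0.03,0,0,0,1, 0,0,-0.07,0,0,0,1, 0,0,-0.11,0,0,0,1, 0,0,-0.14,0,0,0,1]'; python3 g.py .5015,-.2885,.054
```

```text
clock: 20.2
tcp_pos: [0.4936, -0.0131, 0.0543]
tool_rot: [[-0.212, 0.977, 0.002], [0.977, 0.212, -0.0], [-0.001, 0.002, -1.0]]
contact_force: [0.4, 0.5, -1.9]
finger_gap: 0.537
grasp_force: 30.0
clock: 21.2
tcp_pos: [0.4934, -0.013, 0.1959]
tool_rot: [[-0.212, 0.977, 0.002], [0.977, 0.212, -0.001], [-0.001, 0.002, -1.0]]
contact_force: [0.2, 0.8, -0.3]
finger_gap: 1.001
grasp_force: 0.0
.5015,-.2885,.054 shift [-0.2708 -0.0509  0.1421]
```

```bash
python3 -m jog '[-0.03,-0.006,0,0,0,0,1, -0.07,-0.013,0,0,0,0,1, -0.11,-0.021,0,0,0,0,1, -0.15,-0.028,0,0,0,0,1, -0.19,-0.036,0,0,0,0,1, -0.225,-0.042,0,0,0,0,1, -0.255,-0.048,0,0,0,0,1, -0.27,-0.051,0,0,0,0,1, -0.27,-0.051,0,0,0,0,1, -0.27,-0.051,0,0,0,0,1]'
python3 -m jog '[0,0,0,0,0,0,1,0,0,0,0,0,0,1]'
python3 g.py .5015,-.2885,.054
python3 - <<'E'
from h import *
for k in("side","top"):
    p,d=cams.capture(k);w=cloud(k,d)
    for nm,c,z in(("greenjar",(.4602,.1321),.09),("redjar",(.5074,-.0849),.1),("white",(.4917,-.0126),.09),("salt",(.5,-.289),.07),("pill",(.509,.288),.07)):
            s=w[(np.hypot(w[...,0]-c[0],w[...,1]-c[1])<.032)&(w[...,2]>z)&(w[...,2]<.13)]
            if len(s):print(k,nm,len(s),((s.max(0)+s.min(0))/2).round(4),np.ptp(s,axis=0).round(3),s[:,2].max())
    if k=="side":cv2.imwrite("pics/c6.png",cv2.resize(p[80:330,200:370],(510,600))[:,:,::-1])
E
```

```text
clock: 22.2
tcp_pos: [0.5003, -0.2865, 0.1932]
tool_rot: [[-0.212, 0.977, -0.001], [0.977, 0.212, 0.001], [0.001, -0.0, -1.0]]
contact_force: [0.0, 0.0, -0.2]
finger_gap: 1.001
grasp_force: 0.0
clock: 22.4
tcp_pos: [0.5006, -0.286, 0.1937]
tool_rot: [[-0.214, 0.977, 0.0], [0.977, 0.214, 0.0], [0.0, 0.0, -1.0]]
contact_force: [0.6, -0.9, 0.5]
finger_gap: 1.002
grasp_force: 0.0
.5015,-.2885,.054 shift [-0.0026  0.0003  0.1397]
side greenjar 68 [0.4552 0.131  0.1019] [0.025 0.04  0.022] 0.1129231401090964
side redjar 202 [ 0.5132 -0.0872  0.111 ] [0.039 0.046 0.022] 0.12196842131860072
side white 60 [ 0.4938 -0.0164  0.1033] [0.045 0.034 0.02 ] 0.11354568359663968
side salt 184 [ 0.5041 -0.2913  0.0808] [0.033 0.031 0.021] 0.09146799517212685
top greenjar 203 [0.4583 0.1334 0.1037] [0.04  0.04  0.023] 0.11527835345671086
top redjar 256 [ 0.5067 -0.0844  0.1123] [0.045 0.043 0.025] 0.1246106004912026
top white 272 [ 0.4901 -0.0127  0.1035] [0.045 0.046 0.024] 0.11531110248011942
top salt 113 [ 0.4993 -0.2879  0.0835] [0.031 0.031 0.023] 0.09496032904804562
top pill 199 [0.5081 0.2889 0.0831] [0.039 0.04  0.023] 0.09448730456615326
```

View pics/c6.png

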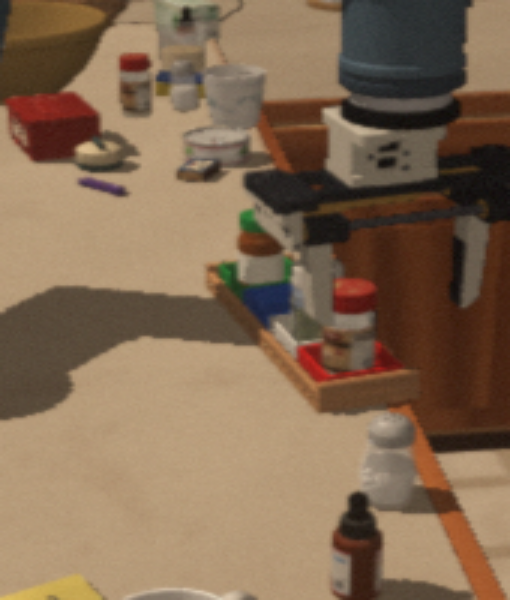

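Three jars stand within 2–3 mm of their cup centres and the pill jar hasn't moved. The gripper straddles the salt shaker (crop (388,460)), so I'm descending.

```bash
python3 -m jog '[-0.002,0,0.04,0,0,0,1, -0.002,0,0.08,0,0,0,1, -0.002,0,0.11,0,0,0,1, -0.002,0,0.13,0,0,0,1, -0.002,0,0.1395,0,0,0,1, -0.002,0,0.1395,0,0,0,1, -0.002,0,0.1395,0,0,0,1, -0.002,0,0.1395,0,0,0,-1,-0.002,0,0.1395,0,0,0,-1,-0.002,0,0.1395,0,0,0,-1]'
python3 -m jog '[0,0,0,0,0,0,-1,0,0,0,0,0,0,-1,0,0,0,0,0,0,-1,0,0,0,0,0,0,-1,0,0,0,0,0,0,-1,0,0,0,0,0,0,-1,0,0,0,0,0,0,-1,0,0,0,0,0,0,-1]'
```

```text
clock: 23.5
tcp_pos: [0.5013, -0.2899, 0.0549]
tool_rot: [[-0.212, 0.977, 0.001], [0.977, 0.212, -0.001], [-0.001, 0.001, -1.0]]
contact_force: [-0.0, 0.1, 1.1]
finger_gap: 0.793
grasp_force: 0.0
clock: 24.3
tcp_pos: [0.5009, -0.2895, 0.0539]
tool_rot: [[-0.212, 0.977, 0.0], [0.977, 0.212, 0.0], [0.0, 0.0, -1.0]]
contact_force: [0.7, 0.1, 0.1]
finger_gap: 0.362
grasp_force: 29.6
```

```bash
python3 -m jog '[0,0,-0.01,0,0,0,-1, 0,0,-0.03,0,0,0,-1, 0,0,-0.06,0,0,0,-1, 0,0,-0.09,0,0,0,-1, 0,0,-0.12,0,0,0,-1, 0,0,-0.15,0,0,0,-1, 0,0,-0.15,0,0,0,-1, 0,0,-0.15,0,0,0,-1]'; python3 g.py .4759,.0598,.067
python3 - <<'E'
from h import *
p,d=cams.capture("side")
cv2.imwrite("pics/s7.png",cv2.resize(p[110:330,230:420],None,fx=2.5,fy=2.5)[:,:,::-1])
E
```

```text
clock: 25.1
tcp_pos: [0.5009, -0.2896, 0.2046]
tool_rot: [[-0.212, 0.977, 0.001], [0.977, 0.212, -0.001], [-0.001, 0.001, -1.0]]
contact_force: [-0.9, -0.7, -1.8]
finger_gap: 0.364
grasp_force: 29.6
.4759,.0598,.067 shift [0.3469 0.0497 0.1372]
```

View pics/s7.png

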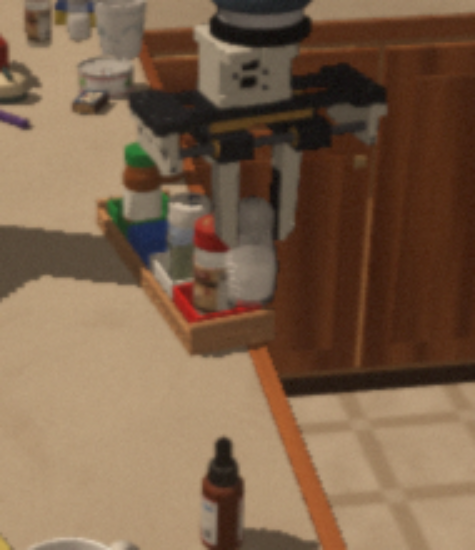

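The shaker hangs upright in the fingers (crop (253,250)). I'm carrying it over the blue cup, where its underside at 0.15 m clears the 0.118 m jar tops.

```bash
python3 -m jog '[0.02,0.003,0,0,0,0,-1, 0.06,0.0085,0,0,0,0,-1, 0.1,0.0145,0,0,0,0,-1, 0.145,0.021,0,0,0,0,-1, 0.19,0.027,0,0,0,0,-1, 0.235,0.034,0,0,0,0,-1, 0.275,0.0395,0,0,0,0,-1, 0.31,0.0445,0,0,0,0,-1, 0.335,0.048,0,0,0,0,-1, 0.347,0.05,0,0,0,0,-1]'
python3 -m jog '[0,0,0,0,0,0,-1,0,0,0,0,0,0,-1,0,0,0,0,0,0,-1]'
python3 g.py .4759,.0598,.067
python3 - <<'E'
from h import *
p,d=cams.capture("side")
cv2.imwrite("pics/s8.png",cv2.resize(p[60:260,220:400],None,fx=3,fy=3)[:,:,::-1])
E
```

```text
clock: 26.15
tcp_pos: [0.4739, 0.0631, 0.2026]
tool_rot: [[-0.215, 0.977, -0.003], [0.977, 0.215, 0.001], [0.002, -0.003, -1.0]]
contact_force: [-0.1, -0.5, -0.4]
finger_gap: 0.363
grasp_force: 29.6
clock: 26.45
tcp_pos: [0.4761, 0.0591, 0.2036]
tool_rot: [[-0.211, 0.977, -0.001], [0.977, 0.211, -0.0], [-0.0, -0.001, -1.0]]
contact_force: [0.6, -0.6, -1.5]
finger_gap: 0.367
grasp_force: 29.6
.4759,.0598,.067 shift [7.000e-04 1.000e-04 1.366e-01]
```

View pics/s8.png

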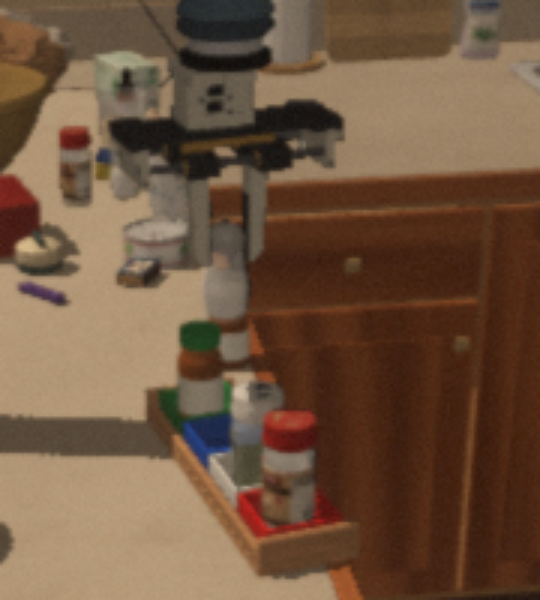

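The shaker hangs upright (crop (226,270)) over the blue cup, and the other jars are standing. Lowering and releasing it.

```bash
python3 -m jog '[0,0,0.02,0,0,0,-1, 0,0,0.05,0,0,0,-1, 0,0,0.08,0,0,0,-1, 0,0,0.11,0,0,0,-1, 0,0,0.126,0,0,0,-1, 0,0,0.132,0,0,0,-1, 0,0,0.135,0,0,0,-1, 0,0,0.1366,0,0,0,-1, 0,0,0.1366,0,0,0,-1, 0,0,0.1366,0,0,0,-1]'
python3 -m jog '[0,0,0,0,0,0,-0.3, 0,0,0,0,0,0,0, 0,0,0,0,0,0,0.5, 0,0,0,0,0,0,1, 0,0,0,0,0,0,1, 0,0,0,0,0,0,1,0,0,-0.03,0,0,0,1, 0,0,-0.07,0,0,0,1, 0,0,-0.11,0,0,0,1, 0,0,-0.15,0,0,0,1]'
python3 -m jog '[0,-0.04,0,0,0,0,1, 0,-0.08,0,0,0,0,1, 0,-0.12,0,0,0,0,1, 0,-0.14,0,0,0,0,1, 0,-0.14,0,0,0,0,1, 0,-0.14,0,0,0,0,1, 0,-0.14,0,0,0,0,1]'
python3 - <<'E'
from h import *
o=[]
for k in("side","top"):
    p,d=cams.capture(k);w=cloud(k,d)
    for nm,c,z in(("greenjar",(.4602,.1321),.09),("redjar",(.5074,-.0849),.1),("white",(.4917,-.0126),.09),("salt",(.4759,.0598),.08),("pill",(.509,.288),.07),("drop",(.455,-.411),.08)):
            s=w[(np.hypot(w[...,0]-c[0],w[...,1]-c[1])<.032)&(w[...,2]>z)&(w[...,2]<.13)]
            if len(s):print(k,nm,len(s),((s.max(0)+s.min(0))/2).round(4),np.ptp(s,axis=0).round(3),s[:,2].max())
    o.append(cv2.resize(p[100:340,200:380] if k=="side" else p[140:290,130:330],(400,530)))
cv2.imwrite("pics/c9.png",np.hstack(o)[:,:,::-1])
E
```

```text
clock: 27.5
tcp_pos: [0.4767, 0.0601, 0.0682]
tool_rot: [[-0.212, 0.977, 0.002], [0.977, 0.212, -0.0], [-0.001, 0.002, -1.0]]
contact_force: [0.3, -0.7, -1.3]
finger_gap: 0.367
grasp_force: 29.6
clock: 28.5
tcp_pos: [0.4756, 0.0602, 0.2188]
tool_rot: [[-0.212, 0.977, -0.0], [0.977, 0.212, 0.0], [0.0, -0.0, -1.0]]
contact_force: [1.1, 0.5, -0.8]
finger_gap: 0.998
grasp_force: 0.0
clock: 29.2
tcp_pos: [0.3404, 0.0304, 0.2176]
tool_rot: [[-0.212, 0.977, 0.001], [0.977, 0.212, -0.0], [-0.0, 0.001, -1.0]]
contact_force: [-0.0, 0.1, 0.3]
finger_gap: 0.999
grasp_force: 0.0
side greenjar 138 [0.4623 0.1303 0.1025] [0.038 0.04  0.025] 0.11478933792768224
side redjar 236 [ 0.5105 -0.0884  0.1114] [0.045 0.043 0.023] 0.1228741455869919
side white 202 [ 0.4938 -0.0148  0.1021] [0.044 0.054 0.024] 0.11393015950886018
side salt 92 [0.4803 0.0574 0.0923] [0.031 0.032 0.024] 0.10437935294879412
side pill 105 [0.5113 0.2876 0.0802] [0.038 0.044 0.02 ] 0.09006990564948733
side drop 71 [ 0.4568 -0.4118  0.0915] [0.012 0.012 0.023] 0.10291703583765502
top greenjar 202 [0.4579 0.1331 0.1049] [0.039 0.04  0.023] 0.11629808925414936
top redjar 257 [ 0.5063 -0.0843  0.1129] [0.045 0.043 0.025] 0.12523716050461456
top white 274 [ 0.4902 -0.0127  0.1031] [0.045 0.046 0.025] 0.11579949480336764
top salt 135 [0.4766 0.061  0.0926] [0.032 0.031 0.023] 0.10406490250828875
top pill 198 [0.5084 0.2891 0.0813] [0.04  0.04  0.023] 0.09258336509191795
top drop 29 [ 0.451  -0.4103  0.0914] [0.017 0.012 0.022] 0.10252461675333428
```

View pics/c9.png

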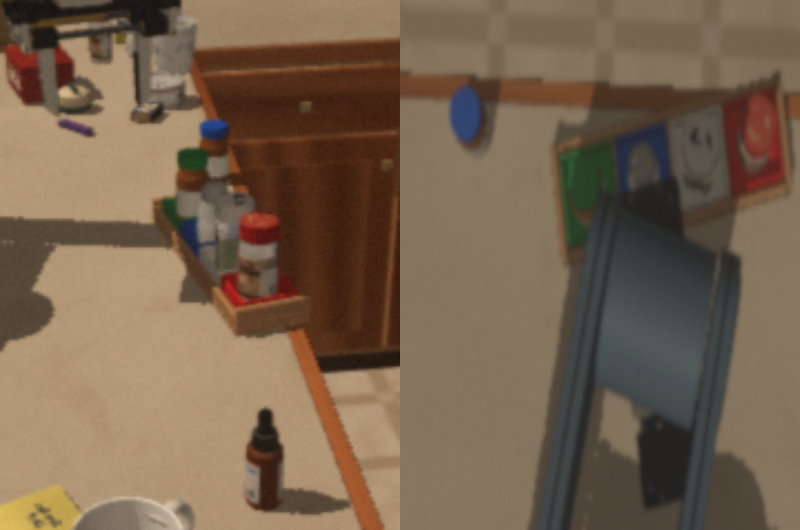

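All four stand upright in their own cups (side crop: (192,190), (212,225), (235,230), (260,255)), each within 3 mm of centre and at the expected height. The pill jar and dropper haven't moved and the gripper is clear. Handing in.

```bash
python3 -c "
from bench import robot
print(robot.close_job())"
```

```text
the job is handed in; nothing more can be done
None
```

I handed the job in at about 29 s of the 112 s allowed: the red, white and green jars and the salt shaker each stand upright in their own cups, about 3 mm or less off centre, and the vitamin jar and dropper haven't moved; the hand-in returned no verdict.

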